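# Open the push-latch stone cabinet and index its vise

### The job

Press the sloping door of the grey stone cabinet inward until its catch lets go and it springs wide open. Then turn the little stone vise inside, click by click on its swivel base, until its pointer stands at the single long mark (pointing straight up the slope), and leave it clicked in there with the door open. Leave the other things on the desk where they are.

Things in the scene. Friction and masses are not known exactly. Their poses are not given: they have to be found in the camera images.
- cabinet: grey steel cabinet fixed on the desk, 190 deep (x) x 164 wide (y) x 129 mm high, origin at the centre of its underside, front facing its own -x. The front slopes: the door plane lies 28 degrees from the horizontal; in the cabinet's frame its outward normal is (-0.469, 0, 0.883), 'up the slope' is (0.883, 0, 0.469).
- hatch_hinge (a point): middle of the door's hinge line, along the top of the slope, at (0.051, 0, 0.129) in the cabinet's frame and parallel to its y. Behind the door is a compartment 140 mm wide, 158 mm long down the slope and 48 mm deep below the door plane. A small steel catch sits in the middle of its lower end.
- hatch (a joint): plain aluminium door without handle, 138 wide x 152 mm down the slope, flush with the front. rad: 0 shut and caught, about -0.04 when the catch lets go, stop at -0.055, 2.0 wide open, leaning back past square to the slope. Pressing takes about 3 N, and much more only at the stop. Let go, a damped spring swings it up in about 2 s once the tool is drawn back over 100 mm along the outward normal; it does not catch again.
- hatch_press (a point): centre of the black rubber spot (22 mm) on the door's outer face where it is pressed, 115 mm down the slope from the hinge, mid-width; moves with the door. Axes with the door shut: x up the slope, y along the hinge, z outward normal. The catch lets go when this point is pressed in about 5 mm; the stop is at about 7 mm.
- vise_mid (a point): on the swivel axis of the small steel stone vise, half-way up its sides; 64 mm down the slope from the hinge, 24 mm below the shut door's outer face. The vise is a bar 54 long (x) x 24 mm wide (y); its flat sides run from 12 mm below to 12 mm above this point. Axes: x along the bar to its small black pointer, y across it (grip along y), z the swivel axis = outward normal of the shut door.
- dial (a point): centre of the top of the round steel base (62 mm across) under the vise, on the swivel axis, 12 mm below point vise_mid. Free room round the axis for fingers, above this base: 57 mm up the slope, 52 mm down it, 69 mm to each side. Reached only once the door is open, with the tool along the swivel axis, tilted 28 degrees. White strokes on the fixed black dial round it, one per click: six of 5 mm, the long one 13 mm.
- vise (a joint): swivel of the vise, rad, clockwise positive seen from outside. Clicks every 0.349 rad (20 degrees). 0 = pointer at the long mark, straight up the slope; it starts 2 to 4 clicks to the positive side (0.70 to 1.40), so it is turned anticlockwise. It can go one click past the mark (-0.349). Turning takes up to about 0.15 N m.
- jar: amber pill jar with a white cap, 42 mm across, 72 mm tall, a bystander beside the cabinet; origin at the centre of its foot
- glue: black glue bottle with a blue cap, 23 x 30 x 88 mm, a bystander beside the cabinet; origin at the centre of its foot
- stone: rough brown stone, 38 x 56 x 30 mm, a bystander on the desk in front of the cabinet; origin at the centre of its underside
- twz: steel tweezers lying flat, 14 x 115 x 8 mm, a bystander on the desk in front of the cabinet; origin at the centre of its underside
- block: grey steel bench block, 62 x 62 x 20 mm, a bystander to the right of the cabinet; origin at the centre of its underside

How it is judged:
By the outcome, as a careful person would: the job done as asked, in the order asked, and still so for the second after the job is handed in, with the robot touching nothing.
It also fails if it takes over 42 s, if anything falls off the work surface, if the arm or the gripper's body presses on something with over 40 N, if the wrist force passes 120 N, or if a joint passes its speed limit or range.

### The arm

A 6-joint arm with a two-finger parallel gripper is mounted at the origin on a cart in front of the work surface, level with it; the furniture and walls round the work are solid. World frame = base frame: x ahead of the robot, y to its left, z up, the work surface at z = 0. Lengths are in mm, angles in rad, forces in N, time in s.
With the tool pointing down it reaches from about 350 to 875 mm from the base axis. Payload 4.2 kg.
Tool frame: the origin (TCP) lies at the very end of the fingers, on their centre line; the grasp point (between the pads) lies 19 mm behind it; z points along the fingers, y is the line along which they close (so a half turn about z gives the same grasp; the last joint's range is limited). The gripper opens to 85 mm and grips with 20 to 120 N. Pads are 22 mm wide; open, the fingers measure 114 mm over their backs; the gripper's body (76 mm by 85 mm) begins 54 mm behind the grasp point. The pads swing forward as they close: fully open they stand 13 mm farther back than shut.
Start: joints at [-0.878, 0.385, 0.008, 0, -1.194, -0.259], TCP at [262.713, -567.081, 231.312] pointing down, gripper open.
Joint ranges: [-3.14, 3.14], [-1.21, 2.06], [-1.07, 1.41], [-3.16, 2.05], [-2.99, -0.16], [-3.1, 3.1]. Speed limits (rad/s): [2.79, 2.79, 3.14, 3.14, 3.14, 3.14].

### API

Orientations are given as a unit quaternion [x, y, z, w].
In Python, from bench import read_state, get_image, camera_model, job_done gives the robot as it stands.
- The arm moves only by the shell command python3 -m handwheel 'ROWS'. ROWS is JSON, a list of rows, each a list of 7 numbers: the shift along the tool's x, y, z in m, then the turn, a rotation vector about the tool's x, y, z in rad, then the gripper's target within -1 to 1 (fully open at 1, half-way at 0, shut at -1). In form: [[dx, dy, dz, wx, wy, wz, jaw], ...]. A call has 1 to 10 rows; each row is the pose to reach, as a shift and turn from the pose commanded when the call began, along the tool's axes at that moment; what a row does not reach only later rows make up. A row lasts 1/8 s, in which the tool goes at most 62.5 mm and 10.7 degrees, less where a joint would pass 70% of its speed; a pose out of reach is approached as far as the arm can. A call with a gripper value outside its range is refused whole. The fingers move at their own pace and stop on an object; the grip force is fixed at half the most. Time passes only in rows, so rows that repeat a pose let the fingers close. It gives the time, the measured TCP pose, the force, the opening and the grip force at its end, in the units of the state.
- read_state(): the state, without advancing time (a new reading comes with each control period).
- get_image(name): name is "side" or "top"; returns (picture, depth): 384x512x3 uint8, blue, green, red; 384x512 float32, mm along the optical axis (not along the pixel's ray), 0 where there is no reading.
- camera_model(name): a dict with "K" (3x3 intrinsics, pixels), "rvec" (rotation vector, rad) and "tvec" (3), from world to camera coordinates, as OpenCV has them. Camera axes: x right, y down, z forward; pixel columns grow to the right and rows downward; lengths in mm; the calibration is good to about 2 mm. A picture is of the moment at which its call begins. camera_model takes no time and is no camera call.
- job_done(): hands the job in; it is judged then, once.
The state is a dict: "clock": time; "joints": joint angles; "joint_vel": joint speeds; "joint_efforts": joint torques, N m; "position": TCP position; "ee_rot": TCP orientation; "contact_force": force on the tool from outside, world axes, zero at the start; "wrist_torque": the same for the moment, N m; "gripper_width": finger opening in mm; "grasp_force": force on a finger pad.
Only numpy, scipy, OpenCV 4.12 (cv2) and the standard library are available. Lean on these libraries where they do the work, as an engineer would, in place of code of your own. Each camera call takes 0.05 s, during which the arm holds its last target. There are 200 camera calls.

## Working session

There is one attempt and no reset: what is moved stays moved. The work goes in short steps, Python scripts to look and compute and a shell command to move; the robot and the scene stay as the last step left them, time stands still between calls to the robot, and variables do not carry over. Pictures are saved under pics/ and viewed, at most 10 in all, crops included, and the job is handed in when it is done.

```bash
mkdir -p pics; ls
cat > h.py <<'E'
import numpy as np, cv2
from bench import *
from scipy.spatial.transform import Rotation as R
def cam(n):
    m=camera_model(n); return np.array(m["K"],float),cv2.Rodrigues(np.array(m["rvec"],float))[0],np.array(m["tvec"],float).ravel()
def pts(n,depth):
    K,Rm,t=cam(n); v,u=np.mgrid[:384,:512]; z=depth
    c=np.stack([(u-K[0,2])/K[0,0]*z,(v-K[1,2])/K[1,1]*z,z],-1)
    return (c-t)@Rm
def ray(n,u,v):
    K,Rm,t=cam(n); d=Rm.T@np.linalg.inv(K)@np.array([u,v,1.]); return -Rm.T@t,d/np.linalg.norm(d)
def proj(n,P):
    K,Rm,t=cam(n); c=Rm@np.array(P)+t; p=K@c; return p[:2]/p[2]
E
python3 - <<'E'
from h import *
for n in("side","top"):
    im,d=get_image(n); np.savez(f"pics/{n}0.npz",im=im,d=d); cv2.imwrite(f"pics/{n}0.png",im)
    print(n,ray(n,256,192))
print(read_state())
a=cv2.imread("pics/side0.png");b=cv2.imread("pics/top0.png")
E
```

```text
pics
side (array([-169.12367683,  497.2034402 ,  482.411425  ]), array([ 0.77984366, -0.43622223, -0.44894769]))
top (array([392.13030921, 102.38350965, 999.23565451]), array([ 0.13610097,  0.00712766, -0.99066933]))
{'clock': 0.1, 'joints': array([-8.78383349e-01,  3.85505223e-01,  6.79080862e-03, -4.10695140e-04,
       -1.19396857e+00, -2.58634072e-01]), 'joint_vel': array([-0.00093175, -0.0029507 ,  0.00206292,  0.00014376, -0.00095851,
       -0.00053273]), 'joint_efforts': array([-5.75175745e-04, -3.93319988e+01,  1.88929868e+01,  4.19800535e+00,
       -2.64692688e-03,  2.00260992e-06]), 'position': array([ 262.51582396, -566.64922473,  230.33020852]), 'ee_rot': array([-2.15118930e-01,  9.76587385e-01,  9.26051692e-04, -2.62168573e-04]), 'contact_force': array([0.22114827, 0.18225937, 0.45772739]), 'wrist_torque': array([-0.0458652 ,  0.00090972,  0.02521925]), 'grasp_force': 0.0, 'gripper_width': 85.5293790304374}
```

View pics/top0.png

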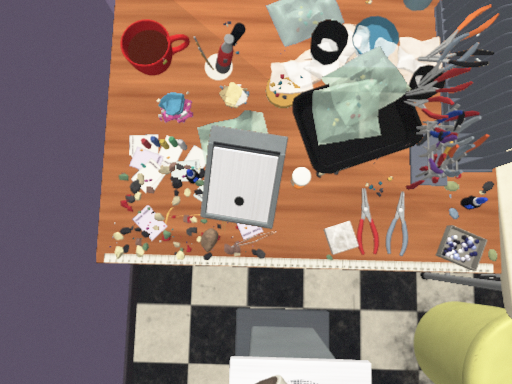

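View pics/side0.png

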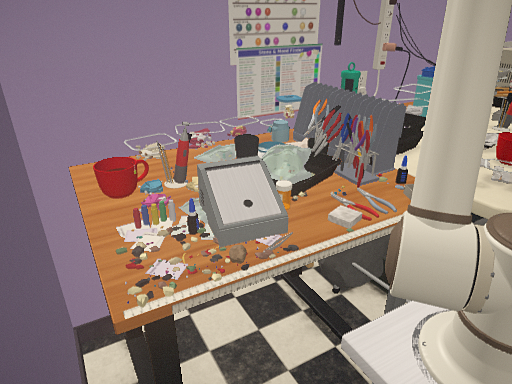

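The top view shows the cabinet around (243,178), its rubber spot at (239,201), the jar at (302,176) and the glue at (192,176). In the side view the spot is at (248,203). Next I measure the door plane, yaw and spot.

```bash
cat >> h.py <<'E'
def fitplane(P):
    c=np.median(P,0)
    for _ in range(5):
        n=np.linalg.svd(P-c,full_matrices=False)[2][2]; r=(P-c)@n; P=P[abs(r)<max(2,2*np.std(r))]; c=P.mean(0)
    return c,n*np.sign(n[2]),len(P)
E
python3 - <<'E'
from h import *
out={}
for n,poly,sp,box in(("top",[(220,155),(272,160),(266,215),(212,207)],(239,201),8),("side",[(215,175),(240,168),(268,203),(225,215)],(248,203),8)):
    z=np.load(f"pics/{n}0.npz"); im,d=z["im"],z["d"].astype(float); P=pts(n,d)
    m=np.zeros((384,512),np.uint8); cv2.fillPoly(m,[np.array(poly)],1)
    c,nn,k=fitplane(P[(m>0)&(d>0)])
    print(n,"plane",c,nn,k,"tilt",np.degrees(np.arccos(nn[2])),"yaw",np.degrees(np.arctan2(-nn[1],-nn[0])))
    g=im.max(2); u,v=sp; s=np.zeros_like(m); s[v-box:v+box,u-box:u+box]=1
    s=((g<75)&(s>0)).astype(np.uint8); k,l,st,ce=cv2.connectedComponentsWithStats(s); i=1+np.argmax(st[1:,4]); print("spot px",ce[i],st[i])
    o,r=ray(n,*ce[i]); t=((c-o)@nn)/(r@nn); print("spot on plane",o+t*r); out[n]=(o,r)
    # door outline: bright
    b=((im.min(2)>165)).astype(np.uint8); k,l,st,ce=cv2.connectedComponentsWithStats(b); 
    lab=l[185,240] if n=="top" else l[190,245]
    cs=cv2.findContours((l==lab).astype(np.uint8),0,1)[0][0]; rr=cv2.approxPolyDP(cs,6,True).reshape(-1,2); print("door",lab,st[lab],rr.tolist())
(o1,d1),(o2,d2)=out.values(); A=np.stack([d1,-d2],1); s=np.linalg.lstsq(A,o2-o1,rcond=None)[0]
a,b=o1+s[0]*d1,o2+s[1]*d2; print("tri",(a+b)/2,np.linalg.norm(a-b))
E
```

```text
top plane [531.66175374 138.01532592  94.19545592] [-0.46131575  0.06295788  0.88499948] 2606 tilt 27.748542186976522 yaw -7.77140716651373
spot px [238.7  200.86] [235 197   8   8  50]
spot on plane [498.42130337 146.30909384  76.27849493]
door 47 [ 207  147   71   77 4238] [[214, 147], [207, 213], [266, 223], [277, 157]]
side plane [531.40397392 153.62994374  91.71345889] [-0.45783464  0.06525959  0.88663895] 1364 tilt 27.546109364273217 yaw -8.112274835055354
spot px [247.5 202.5] [244 200   8   6  40]
spot on plane [499.67437414 145.29699992  75.94254623]
door 214 [ 207  163   74   61 2950] [[259, 163], [207, 171], [224, 223], [280, 212]]
tri [498.2893972  146.17119641  76.83731033] 0.2590978936349375
```

```bash
cat >> h.py <<'E'
YAW=np.radians(-7.9)
Y=np.array([-np.sin(YAW),np.cos(YAW),0]); X=np.array([np.cos(YAW),np.sin(YAW),0])
U=X*.883+np.array([0,0,.469]); N=-X*.469+np.array([0,0,.883])
PRESS=np.array([498.4,146.2,75.8])
HINGE=PRESS+115*U; MID=HINGE-64*U-24*N
def Rt(cw=0): # tool frame: z=-N, y=cab y turned clockwise by cw deg (seen from outside)
    B=np.stack([-U,np.cross(-N,-U),-N],1); return R.from_matrix(B)*R.from_euler("z",cw,degrees=True)
def rows(p,rt,s=None):
    s=s or read_state(); r=R.from_quat(s["ee_rot"]); print("shift",np.round(r.inv().apply(np.array(p)-s["position"])/1000,4),"rot",np.round((r.inv()*rt).as_rotvec(),4))
E
python3 - <<'E'
from h import *
for n,q in(("top",[[214,147],[207,213],[266,223],[277,157]]),("side",[[259,163],[207,171],[224,223],[280,212]])):
    Q=[]
    for u,v in q:
        o,r=ray(n,u,v); t=((PRESS-o)@N)/(r@N); Q.append(o+t*r-PRESS)
    Q=np.array(Q); print(n,np.round(np.c_[Q@U,Q@Y],1).tolist())
print(HINGE,MID); rows(PRESS+120*N,Rt()); rows(PRESS+120*N,Rt()*R.from_euler("z",180,degrees=True))
E
```

```text
top [[111.2, 67.2], [-41.0, 66.4], [-41.5, -66.7], [111.4, -66.6]]
side [[109.4, -66.6], [108.2, 66.7], [-39.9, 67.1], [-40.0, -66.1]]
[598.98128344 132.24319357 129.735     ] [554.15478718 138.46338395  78.527     ]
shift [-0.4662  0.5781  0.0496] rot [ 0.1413 -0.4754  0.5596]
shift [-0.4662  0.5781  0.0496] rot [ 0.6248  0.1857 -2.5045]
```

```bash
python3 -m handwheel '[[-0.039,0.048,0,0,0,0,-1],[-0.078,0.096,0,0.035,-0.119,0.14,-1],[-0.117,0.144,0,0.07,-0.238,0.28,-1],[-0.155,0.192,0.005,0.106,-0.357,0.42,-1],[-0.194,0.24,0.01,0.1413,-0.4754,0.5596,-1],[-0.233,0.289,0.015,0.1413,-0.4754,0.5596,-1],[-0.272,0.337,0.02,0.1413,-0.4754,0.5596,-1],[-0.311,0.385,0.03,0.1413,-0.4754,0.5596,-1],[-0.35,0.433,0.035,0.1413,-0.4754,0.5596,-1],[-0.389,0.482,0.04,0.1413,-0.4754,0.5596,-1]]'
python3 - <<'E'
from h import *
rows(PRESS+60*N,Rt()); print(read_state()["joints"])
E
```

```text
clock: 1.35
position: [386.6, -83.4, 202.9]
ee_rot: [0.067, 0.968, -0.019, 0.241]
contact_force: [0.7, -0.7, 0.4]
gripper_width: 0.1
grasp_force: 0.0
shift [-0.0104  0.2432  0.0882] rot [-0.0048 -0.0008 -0.0001]
[ 0.30044776 -0.24492273 -1.04847457  0.5809289  -0.37923333 -2.51153382]
```

```bash
python3 -m handwheel '[[-0.002,0.05,0.015,0,0,0,-1],[-0.004,0.1,0.03,0,0,0,-1],[-0.006,0.15,0.045,0,0,0,-1],[-0.008,0.2,0.06,0,0,0,-1],[-0.0104,0.243,0.088,0,0,0,-1],[-0.0104,0.243,0.088,0,0,0,-1],[-0.0104,0.243,0.088,0,0,0,-1]]'
python3 - <<'E'
from h import *
rows(PRESS+10*N,Rt()); s=read_state(); print(s["joints"],s["joint_vel"],s["position"]-PRESS-60*N)
E
```

```text
clock: 2.22
position: [432.3, 76.7, 161.2]
ee_rot: [0.045, 0.976, -0.001, 0.215]
contact_force: [-0.8, 0.3, -0.1]
gripper_width: 0.2
grasp_force: 0.0
shift [-0.0173  0.074   0.0938] rot [ 0.0378 -0.0558  0.0365]
[ 0.56586273 -0.0443979  -1.06875104  0.93537903 -0.30617438 -3.09646314] [0.00614263 0.01041354 0.00204058 0.00239208 0.01179689 0.00180714] [-38.23970231 -73.41148462  32.42511982]
```

```bash
cat > kin.py <<'E'
from h import *
from itertools import product
from scipy.optimize import least_squares
D=[([-0.87838,.385505,.006791,-.000411,-1.193969,-.258634],[262.516,-566.649,230.33],[-2.15118930e-01,9.76587385e-01,9.26e-04,-2.6e-04]),
([0.30044776,-0.24492273,-1.04847457,0.5809289,-0.37923333,-2.51153382],[386.6,-83.4,202.9],[0.067,0.968,-0.019,0.241]),
([0.56586273,-0.0443979,-1.06875104,0.93537903,-0.30617438,-3.09646314],[432.3,76.7,161.2],[0.045,0.976,-0.001,0.215])]
e=lambda a,x:R.from_euler(a,x)
def ori(j,s4,s6):
    A=e("z",j[0])*e("y",j[1]); B=A*e("y",-j[2]); W=B*e("x",s4*j[3]); T=W*e("y",-j[4])
    return A,B,T,T*e("x",s6*j[5])
if __name__=="__main__":
    for s4,s6 in product((1,-1),repeat=2):
        C=[ori(j,s4,s6)[3].inv()*R.from_quat(q) for j,p,q in D]
        print(s4,s6,[round(np.degrees((C[0].inv()*c).magnitude()),2) for c in C],np.round(C[0].as_matrix(),2).tolist())
E
python3 kin.py
```

```text
1 1 [np.float64(0.0), np.float64(164.98), np.float64(140.65)] [[0.0, -0.0, 1.0], [-0.87, 0.49, 0.0], [-0.49, -0.87, 0.0]]
1 -1 [np.float64(0.0), np.float64(66.64), np.float64(107.2)] [[0.0, -0.0, 1.0], [-1.0, 0.0, 0.0], [-0.0, -1.0, -0.0]]
-1 1 [np.float64(0.0), np.float64(101.89), np.float64(34.82)] [[0.0, 0.0, 1.0], [-0.87, 0.49, 0.0], [-0.49, -0.87, 0.0]]
-1 -1 [np.float64(0.0), np.float64(0.07), np.float64(0.02)] [[0.0, 0.0, 1.0], [-1.0, 0.0, 0.0], [-0.0, -1.0, 0.0]]
```

```bash
cat >> kin.py <<'E'
def cols(j):
    A,B,T,_=ori(j,-1,-1); Z=e("z",j[0])
    return np.stack([Z.apply([1,0,0]),[0,0,1.],A.apply([0,0,1]),B.apply([1,0,0]),B.apply([0,0,1]),T.apply([1,0,0])],1)
M=np.concatenate([cols(d[0]) for d in D]); b=np.concatenate([d[1] for d in D])
if __name__=="__main__":
    for f in (range(6),[1,2,3,4,5],[1,2,3,5]):
        f=list(f); x,_,_,sv=np.linalg.lstsq(M[:,f],b,rcond=None); print(f,np.round(x,1),np.round(M[:,f]@x-b,1),sv.round(3))
E
python3 kin.py
```

```text
1 1 [np.float64(0.0), np.float64(164.98), np.float64(140.65)] [[0.0, -0.0, 1.0], [-0.87, 0.49, 0.0], [-0.49, -0.87, 0.0]]
1 -1 [np.float64(0.0), np.float64(66.64), np.float64(107.2)] [[0.0, -0.0, 1.0], [-1.0, 0.0, 0.0], [-0.0, -1.0, -0.0]]
-1 1 [np.float64(0.0), np.float64(101.89), np.float64(34.82)] [[0.0, 0.0, 1.0], [-0.87, 0.49, 0.0], [-0.49, -0.87, 0.0]]
-1 -1 [np.float64(0.0), np.float64(0.07), np.float64(0.02)] [[0.0, 0.0, 1.0], [-1.0, 0.0, 0.0], [-0.0, -1.0, 0.0]]
[0, 1, 2, 3, 4, 5] [-87.8 261.8 875.3 357.8  86.2 793.6] [123.4 101.8  -3.2  -9.   31.6   9.3  12.7 -22.1  -6.1] [3.367 2.451 0.675 0.376 0.215 0.12 ]
[1, 2, 3, 4, 5] [292.6 808.7 317.   25.8 739.5] [125.   99.8 -21.2  -3.4  44.8  10.6   5.1 -11.4  10.6] [3.363 1.769 0.673 0.305 0.123]
[1, 2, 3, 5] [351.2 789.8 336.5 749.6] [126.   98.7 -21.3   0.9  44.   10.1   0.  -17.5  11.2] [3.206 1.218 0.415 0.26 ]
```

```bash
cat >> kin.py <<'E'
def cols2(j): return np.c_[cols(j),ori(j,-1,-1)[2].apply([0,1,0])]
M=np.concatenate([cols2(d[0]) for d in D])
if __name__=="__main__":
    for f in (range(7),[1,2,3,4,5,6],[1,2,3,5,6],[0,1,2,3,5,6]):
        f=list(f); x,_,_,sv=np.linalg.lstsq(M[:,f],b,rcond=None); print(f,np.round(x,1),np.round(M[:,f]@x-b,1),sv.round(3))
E
python3 kin.py | tail -4
```

```text
-1.598e+02] [-0. -0.  0. -0.  0. -0.  0. -0.  0.] [3.389 2.582 1.523 0.609 0.33  0.175 0.119]
[1, 2, 3, 4, 5, 6] [ 1.604e+02  5.649e+02  4.217e+02  1.000e-01  2.977e+02 -1.598e+02] [-0. -0.  0. -0.  0. -0.  0. -0.  0.] [3.388 2.025 1.41  0.606 0.22  0.123]
[1, 2, 3, 5, 6] [ 160.6  564.9  421.8  297.7 -159.8] [-0. -0.  0.  0.  0. -0. -0. -0.  0.] [3.218 1.775 1.163 0.306 0.218]
[0, 1, 2, 3, 5, 6] [ 1.000e-01  1.606e+02  5.648e+02  4.218e+02  2.976e+02 -1.598e+02] [-0. -0. -0.  0.  0. -0. -0. -0.  0.] [3.247 2.226 1.49  0.441 0.237 0.171]
```

```bash
cat > ik.py <<'E'
from kin import *
LO=np.array([-3.14,-1.21,-1.07,-3.16,-2.99,-3.1])+.02; HI=np.array([3.14,2.06,1.41,2.05,-.16,3.1])-.02
L=np.array([0,160.6,564.9,421.8,0,297.7,-159.8])
CT=R.from_matrix([[0,0,1],[-1,0,0],[0,-1,0]])
def fk(j): return cols2(j)@L, ori(j,-1,-1)[3]*CT
def ik(p,rt,seeds):
    best=None
    def f(j):
        q,r=fk(j); return np.r_[(q-p)/100,(r.inv()*rt).as_rotvec()*3]
    for s in seeds:
        o=least_squares(f,np.clip(s,LO,HI),bounds=(LO,HI))
        if best is None or o.cost<best.cost: best=o
    q,r=fk(best.x); return best.x,np.linalg.norm(q-p),np.degrees((r.inv()*rt).magnitude())
rng=np.random.default_rng(0)
S0=[np.array(d[0]) for d in D]+[rng.uniform(LO,HI) for _ in range(25)]
E
python3 - <<'E'
from ik import *
H=R.from_euler("z",180,degrees=True)
for nm,p,cw in [("p0",PRESS,0),("p60",PRESS+60*N,0),("p120",PRESS+120*N,0),("p180",PRESS+180*N,0)]+[(f"mid{c}",MID-9*N,c) for c in(0,40,60,80)]+[(f"up{c}",MID+100*N,c) for c in(0,80)]:
    for k,rt in(("",Rt(cw)),("H",Rt(cw)*H)):
        j,a,b=ik(p,rt,S0); print(nm,k,np.round(j,2),round(a,1),round(b,1))
E
```

```text
p0  [ 0.27  0.25 -1.01  2.03 -0.23  2.3 ] 7.3 2.6
p0 H [ 0.27  0.25 -1.01  2.03 -0.23 -0.84] 7.3 2.6
p60  [ 0.48  0.12 -1.05  1.56 -0.27  2.6 ] 3.8 0.7
p60 H [ 0.48  0.12 -1.05  1.56 -0.27 -0.55] 3.8 0.7
p120  [ 0.77 -0.01 -1.    1.   -0.45  2.92] 0.0 0.0
p120 H [ 0.77 -0.01 -1.    1.   -0.45 -0.22] 0.0 0.0
p180  [ 0.94 -0.12 -0.91  0.72 -0.67  3.08] 0.0 0.0
p180 H [ 0.94 -0.12 -0.91  0.72 -0.67 -0.06] 0.0 0.0
mid0  [ 0.22  0.33 -0.91  2.03 -0.2   2.35] 6.3 2.4
mid0 H [ 0.22  0.33 -0.91  2.03 -0.2  -0.79] 6.3 2.4
mid40  [ 0.22  0.33 -0.91  2.03 -0.2   1.65] 6.3 2.4
mid40 H [ 0.22  0.33 -0.91  2.03 -0.2  -1.49] 6.3 2.4
mid60  [ 0.22  0.33 -0.91  2.03 -0.2   1.31] 6.3 2.4
mid60 H [ 0.22  0.33 -0.91  2.03 -0.2  -1.84] 6.3 2.4
mid80  [ 0.22  0.33 -0.91  2.03 -0.2   0.96] 6.3 2.4
mid80 H [ 0.22  0.33 -0.91  2.03 -0.2  -2.19] 6.3 2.4
up0  [ 0.58  0.11 -0.94  1.16 -0.34  2.92] 0.0 0.0
up0 H [ 0.58  0.11 -0.94  1.16 -0.34 -0.22] 0.0 0.0
up80  [ 0.58  0.11 -0.94  1.16 -0.34  1.52] 0.0 0.0
up80 H [ 0.58  0.11 -0.94  1.16 -0.34 -1.62] 0.0 0.0
```

Run:
```python
from ik import *
H=R.from_euler("z",180,degrees=True)
S=[np.array([a,b,-.9,d,-.6,f]) for a in(-.3,.3,.7) for b in(0,.5) for d in(-3,-2.3) for f in(-2,0,2)]
for nm,p,cw in [("p0",PRESS-7*N,0),("p60",PRESS+60*N,0),("p120",PRESS+120*N,0),("p180",PRESS+180*N,0)]+[(f"mid{c}",MID-9*N,c) for c in(0,80)]+[(f"up{c}",MID+100*N,c) for c in(0,80)]:
    for k,rt in(("",Rt(cw)),("H",Rt(cw)*H)):
        j,a,b=ik(p,rt,S); print(nm,k,np.round(j,2),round(a,1),round(b,1))
```

```text
p0  [-0.04  0.31 -0.87 -3.14 -0.18  1.48] 15.5 5.2
p0 H [ 0.27  0.27 -1.01  2.03 -0.23 -0.85] 8.5 3.0
p60  [ 0.69  0.12 -0.91  0.78 -0.38 -3.08] 16.0 6.6
p60 H [ 0.48  0.12 -1.05  1.56 -0.27 -0.55] 3.8 0.7
p120  [ 0.8  -0.   -0.9   0.71 -0.52 -3.08] 10.2 4.2
p120 H [ 0.77 -0.01 -1.    1.   -0.45 -0.22] 0.0 0.0
p180  [ 0.93 -0.12 -0.86  0.63 -0.69 -3.08] 6.1 2.4
p180 H [ 0.94 -0.12 -0.91  0.72 -0.67 -0.06] 0.0 0.0
mid0  [-0.05  0.38 -0.78 -3.14 -0.18  1.49] 18.9 6.7
mid0 H [ 0.22  0.33 -0.91  2.03 -0.2  -0.79] 6.3 2.4
mid80  [ 0.22  0.33 -0.91  2.03 -0.2   0.96] 6.3 2.4
mid80 H [ 0.22  0.33 -0.91  2.03 -0.2  -2.19] 6.3 2.4
up0  [ 0.65  0.11 -0.85  0.83 -0.41 -3.08] 7.4 3.1
up0 H [ 0.58  0.11 -0.94  1.16 -0.34 -0.22] 0.0 0.0
up80  [ 0.58  0.11 -0.94  1.16 -0.34  1.52] 0.0 0.0
up80 H [ 0.58  0.11 -0.94  1.16 -0.34 -1.62] 0.0 0.0
```

```bash
cat >> ik.py <<'E'
LO-=.012; HI+=.012
H=R.from_euler("z",180,degrees=True)
def ik2(p,rt,seeds,w=.3):
    best=None
    def f(j):
        q,r=fk(j); return np.r_[(q-p)/3,(r.inv()*rt).as_rotvec()*w*10]
    for s in seeds:
        o=least_squares(f,np.clip(s,LO+1e-6,HI-1e-6),bounds=(LO,HI),x_scale=.1)
        if best is None or o.cost<best.cost: best=o
    q,r=fk(best.x); return best.x,q-p,(rt.inv()*r).as_rotvec(degrees=True)
E
python3 - <<'E'
from ik import *
rng=np.random.default_rng(1)
S=[np.array([.27,.25,-1.01,2.03,-.23,-.84]),np.array([.48,.12,-1.05,1.56,-.27,-.55])]
S2=[np.array([a,.3,-.9,-3.1,-.3,f]) for a in(-.2,0,.2) for f in(-1.7,1.4)]
for nm,p in [("p-6",PRESS-6*N),("p0",PRESS),("p60",PRESS+60*N),("mid",MID-9*N),("mid20",MID+20*N),("mid60",MID+60*N)]:
    for g,ss in(("A",S),("B",S2)):
        j,a,b=ik2(p,Rt()*H,ss); print(nm,g,np.round(j,3),np.round(a,1),np.round(b,1))
E
```

```text
p-6 A [ 0.264  0.277 -1.008  2.042 -0.239 -0.854] [0. 0. 0.] [-2.7 -2.6 -0. ]
p-6 B [-0.027  0.285 -0.866 -3.152 -0.168 -1.656] [-0. -0. -0.] [ 3.4  5.5 -0. ]
p0 A [ 0.265  0.263 -1.014  2.042 -0.235 -0.852] [0. 0. 0.] [-2.3 -2.2 -0. ]
p0 B [-0.026  0.27  -0.873 -3.152 -0.168 -1.656] [-0. -0. -0.] [ 3.5  6.  -0. ]
p60 A [ 0.435  0.117 -1.062  1.654 -0.258 -0.606] [0. 0. 0.] [-0.2 -0.3 -0. ]
p60 B [-0.02   0.114 -0.931 -3.152 -0.168 -1.659] [-0. -0. -0.] [ 4.3 11.5 -0. ]
mid A [ 0.209  0.339 -0.91   2.042 -0.204 -0.797] [0. 0. 0.] [-2.  -2.2 -0. ]
mid B [-0.039  0.35  -0.769 -3.152 -0.168 -1.645] [-0. -0. -0.] [3.2 7.5 0. ]
mid20 A [ 0.21   0.273 -0.936  2.042 -0.188 -0.791] [0. 0. 0.] [-0.6 -0.7  0. ]
mid20 B [-0.036  0.282 -0.798 -3.152 -0.168 -1.646] [-0. -0. -0.] [3.5 9.6 0. ]
mid60 A [ 0.361  0.185 -0.97   1.658 -0.227 -0.538] [0. 0. 0.] [-0.  0. -0.]
mid60 B [-0.032  0.188 -0.836 -3.152 -0.168 -1.648] [-0. -0. -0.] [ 3.9 12.8  0. ]
```

Run:
```python
from ik import *
rows(PRESS+130*N,Rt(-90))
print([np.round(ik2(PRESS+130*N,Rt(c),[np.array([.77,0,-1,1,-.45,-.22-np.radians(180+c)])])[0],2) for c in(-30,-90,-180)])
```

```text
shift [-0.0107  0.0786 -0.0259] rot [ 0.0731 -0.014  -1.5336]
[array([ 0.8 , -0.02, -0.98,  0.93, -0.49, -2.8 ]), array([ 0.8 , -0.02, -0.98,  0.93, -0.49, -1.75]), array([ 0.8 , -0.02, -0.98,  0.93, -0.49, -0.18])]
```

```bash
python3 -m handwheel '[[0,0,-0.02,0.01,0,-0.17,-1],[0,0,-0.04,0.02,0,-0.34,-1],[0,0,-0.05,0.03,0,-0.51,-1],[0,0,-0.05,0.04,-0.01,-0.68,-1],[0,0,-0.05,0.05,-0.01,-0.85,-1],[0,0,-0.05,0.06,-0.01,-1.02,-1],[0,0,-0.05,0.07,-0.01,-1.19,-1],[0,0,-0.05,0.07,-0.01,-1.36,-1],[0,0,-0.05,0.07,-0.014,-1.5336,-1]]'
python3 - <<'E'
from ik import *
s=read_state(); print(s["joints"].round(3),s["joint_vel"].round(2)); rows(PRESS+130*N,Rt(-180))
E
```

```text
clock: 3.35
position: [411.3, 77.8, 206.8]
ee_rot: [-0.64, 0.73, -0.181, 0.159]
contact_force: [-1.0, 0.3, -0.1]
gripper_width: -0.1
grasp_force: 0.0
[ 0.727 -0.164 -1.035  0.812 -0.51  -1.542] [-0.07 -0.03 -0.06  0.11  0.12  1.32]
shift [-0.0796 -0.0069  0.0219] rot [-9.0000e-04  3.4000e-03 -1.5652e+00]
```

```bash
python3 -m handwheel '[[-0.01,-0.001,0.003,0,0,-0.17,-1],[-0.02,-0.002,0.006,0,0,-0.34,-1],[-0.03,-0.003,0.009,0,0,-0.51,-1],[-0.04,-0.004,0.012,0,0,-0.68,-1],[-0.05,-0.005,0.015,0,0,-0.85,-1],[-0.06,-0.006,0.018,0,0,-1.02,-1],[-0.07,-0.007,0.02,0,0,-1.19,-1],[-0.08,-0.007,0.022,0,0,-1.36,-1],[-0.08,-0.007,0.022,0,0.003,-1.565,-1],[-0.08,-0.007,0.022,0,0.003,-1.565,-1]]'
python3 - <<'E'
from ik import *
s=read_state(); print(s["joints"].round(3),s["joint_vel"].round(2))
q,r=fk(s["joints"]); print("fk err",q-s["position"])
rows(PRESS+60*N,Rt()*H)
for k in(60,8,-6.5):
    j,a,b=ik2(PRESS+k*N,Rt()*H,[np.array([.27,.25,-1.01,2.03,-.23,-.84]),np.array([.48,.12,-1.05,1.56,-.27,-.55])])
    print(k,j.round(3)); rows(*fk(j),s)
E
```

```text
clock: 4.6
position: [438.6, 154.9, 190.6]
ee_rot: [0.968, -0.07, 0.241, 0.016]
contact_force: [-1.2, -0.6, -0.1]
gripper_width: 0.2
grasp_force: 0.0
[ 0.803 -0.024 -0.984  0.934 -0.49  -0.189] [-0.   -0.   -0.    0.   -0.    0.09]
fk err [ 1.13686838e-13 -1.70530257e-13  8.52651283e-14]
shift [-0.0004  0.0005  0.0698] rot [-0.0004  0.0001 -0.0066]
60 [ 0.435  0.117 -1.062  1.654 -0.258 -0.606]
shift [-0.0004  0.0005  0.0698] rot [-0.0033 -0.0054 -0.0066]
8 [ 0.265  0.243 -1.021  2.042 -0.23  -0.85 ]
shift [-0.0004  0.0005  0.1218] rot [-0.0332 -0.0313 -0.0066]
-6.5 [ 0.264  0.279 -1.008  2.042 -0.239 -0.854]
shift [-0.0004  0.0005  0.1363] rot [-0.0477 -0.0451 -0.0066]
```

```bash
python3 -m handwheel '[[0,0,0.025,0,0,0,-1],[0,0,0.05,0,-0.003,-0.006,-1],[0,0,0.07,-0.003,-0.005,-0.0066,-1],[0,0,0.085,-0.012,-0.012,-0.0066,-1],[0,0,0.1,-0.02,-0.02,-0.0066,-1],[0,0,0.11,-0.028,-0.026,-0.0066,-1],[0,0,0.1218,-0.0332,-0.0313,-0.0066,-1],[0,0,0.1218,-0.0332,-0.0313,-0.0066,-1],[0,0,0.1218,-0.0332,-0.0313,-0.0066,-1]]'
python3 - <<'E'
from ik import *
s=read_state(); print(s["joints"].round(3),s["joint_vel"].round(2),(s["position"]-PRESS)@N,(s["position"]-PRESS)@U,(s["position"]-PRESS)@Y)
for k in(0,-5):
    j,a,b=ik2(PRESS+k*N,Rt()*H,[np.array([.27,.25,-1.01,2.03,-.23,-.84]),np.array([.48,.12,-1.05,1.56,-.27,-.55])])
    print(k,j.round(3)); rows(*fk(j),s)
E
```

```text
clock: 5.72
position: [495.0, 147.5, 83.2]
ee_rot: [0.971, -0.071, 0.225, 0.031]
contact_force: [0.4, -0.1, -0.2]
gripper_width: -0.1
grasp_force: 0.0
[ 0.269  0.243 -1.021  2.034 -0.231 -0.845] [ 0.01 -0.   -0.    0.    0.    0.  ] 8.152489597997127 0.37021258393183637 0.7993988916280158
0 [ 0.265  0.263 -1.014  2.042 -0.235 -0.852]
shift [-0.0001  0.0005  0.0082] rot [-0.0081 -0.0079  0.0008]
-5 [ 0.264  0.275 -1.009  2.042 -0.238 -0.854]
shift [0.     0.0004 0.0132] rot [-0.013  -0.0126  0.0008]
```

```bash
python3 -m handwheel '[[0,0,0.004,-0.004,-0.004,0,-1],[0,0,0.0082,-0.008,-0.008,0,-1],[0,0,0.0105,-0.01,-0.01,0,-1],[0,0,0.012,-0.012,-0.0115,0,-1],[0,0,0.013,-0.013,-0.0126,0,-1],[0,0,0.013,-0.013,-0.0126,0,-1]]'
python3 -c "
from h import *
s=read_state(); print((s['position']-PRESS)@N, s['contact_force']@N)"
```

```text
clock: 6.48
position: [501.0, 146.8, 71.4]
ee_rot: [0.973, -0.071, 0.218, 0.037]
contact_force: [-0.7, 1.8, 3.1]
gripper_width: 0.3
grasp_force: 1.6
-5.043309568618111 3.146398059365028
```

```bash
python3 -m handwheel '[[0,0,0.001,-0.001,-0.001,0,-1],[0,0,0.0016,-0.0015,-0.0015,0,-1],[0,0,0.0016,-0.0015,-0.0015,0,-1]]'
python3 -c "
from h import *
s=read_state(); print((s['position']-PRESS)@N, s['contact_force']@N)"
```

```text
clock: 6.85
position: [501.8, 146.6, 70.0]
ee_rot: [0.973, -0.072, 0.218, 0.038]
contact_force: [0.1, 3.0, 4.1]
gripper_width: -0.1
grasp_force: 1.7
-6.682790562803431 3.7367060956548612
```

```bash
python3 -m handwheel '[[0,0,0.0008,-0.0006,-0.0006,0,-1],[0,0,0.0014,-0.001,-0.001,0,-1],[0,0,0.0014,-0.001,-0.001,0,-1]]'
python3 - <<'E'
from ik import *
s=read_state(); print((s['position']-PRESS)@N, s['contact_force']@N,s["joints"].round(3))
rows(PRESS+60*N,Rt()*H); rows(PRESS+170*N,Rt()*H)
print(ik2(PRESS+170*N,Rt()*H,[np.array([.77,0,-1,1,-.45,-.22])]))
E
```

```text
clock: 7.22
position: [502.3, 146.5, 69.1]
ee_rot: [0.973, -0.071, 0.217, 0.038]
contact_force: [-2.8, 2.8, 8.9]
gripper_width: -0.5
grasp_force: 4.2
-7.671062275605291 9.379721750285153 [ 0.264  0.282 -1.006  2.046 -0.24  -0.855]
shift [-0.0033  0.0041 -0.0675] rot [0.0473 0.0454 0.0029]
shift [-0.0083  0.0093 -0.1772] rot [0.0473 0.0454 0.0029]
(array([ 0.91836929, -0.10105465, -0.92148504,  0.75567058, -0.63782155,
       -0.07855026]), array([-1.70530257e-13, -5.68434189e-14, -1.13686838e-13]), array([ 5.16840136e-15, -6.51019786e-15, -6.95746337e-15]))
```

Force has risen to 9 N, so the door is at its stop and the catch should be free. I'll draw back.

```bash
python3 -m handwheel '[[-0.001,0.001,-0.02,0.013,0.013,0.001,-1],[-0.002,0.002,-0.04,0.03,0.03,0.002,-1],[-0.003,0.004,-0.0675,0.045,0.043,0.003,-1],[-0.005,0.006,-0.1,0.0473,0.0454,0.003,-1],[-0.007,0.007,-0.14,0.0473,0.0454,0.003,-1],[-0.0083,0.0093,-0.177,0.0473,0.0454,0.003,-1],[-0.0083,0.0093,-0.177,0.0473,0.0454,0.003,-1],[-0.0083,0.0093,-0.177,0.0473,0.0454,0.003,-0.4],[-0.0083,0.0093,-0.177,0.0473,0.0454,0.003,0.1]]'
python3 -m handwheel '[[0,0,0,0,0,0,0.1],[0,0,0,0,0,0,0.1],[0,0,0,0,0,0,0.1],[0,0,0,0,0,0,0.1],[0,0,0,0,0,0,0.1],[0,0,0,0,0,0,0.1],[0,0,0,0,0,0,0.1],[0,0,0,0,0,0,0.1],[0,0,0,0,0,0,0.1],[0,0,0,0,0,0,0.1]]'
python3 -m handwheel '[[0,0,0,0,0,0,0.1],[0,0,0,0,0,0,0.1],[0,0,0,0,0,0,0.1],[0,0,0,0,0,0,0.1],[0,0,0,0,0,0,0.1],[0,0,0,0,0,0,0.1]]'
python3 - <<'E'
from h import *
o=[]
for n,c in(("top",(190,110,110,120)),("side",(170,120,140,150))):
    im,d=get_image(n); np.savez(f"pics/{n}1.npz",im=im,d=d); x,y,w,h=c; o.append(cv2.resize(im[y:y+h,x:x+w],(390,400*h//w//1 if 0 else 420),interpolation=2)); print(n,proj(n,MID))
cv2.imwrite("pics/o1.png",np.hstack(o)); print(read_state()["position"])
E
```

```text
clock: 8.35
position: [419.2, 155.9, 223.9]
ee_rot: [0.968, -0.067, 0.24, 0.018]
contact_force: [-0.2, 0.3, 0.2]
gripper_width: 35.7
grasp_force: 0.0
clock: 9.6
position: [419.4, 156.9, 225.2]
ee_rot: [0.968, -0.067, 0.24, 0.017]
contact_force: [-0.0, -0.7, 0.3]
gripper_width: 47.0
grasp_force: 0.0
clock: 10.35
position: [419.4, 156.9, 225.2]
ee_rot: [0.968, -0.067, 0.241, 0.017]
contact_force: [0.6, 0.3, -0.3]
gripper_width: 47.3
grasp_force: 0.0
top [243.02150403 175.64333861]
side [239.35089446 191.50025142]
[419.42566447 156.90081083 225.17749777]
```

View pics/o1.png

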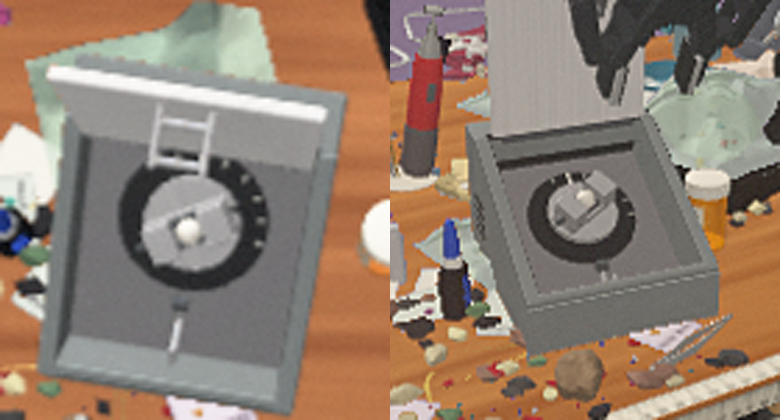

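The door stands open. The vise bar lies about 60° clockwise of up-slope, with its pointer at the upper right (crop ≈(238,200), full ≈(257,167)). I rectify both views onto the dial plane to read the angle.

```bash
cat >> h.py <<'E'
def rect(n,im,h,S=6,half=35):
    q=[(a,b) for a in(-half,half) for b in(-half,half)]
    src=np.float32([proj(n,MID+a*U+b*Y+h*N) for a,b in q]); dst=np.float32([((half-b)*S,(half-a)*S) for a,b in q])
    return cv2.warpPerspective(im,cv2.getPerspectiveTransform(src,dst),(2*half*S,2*half*S),flags=2)
E
python3 - <<'E'
from h import *
o=[]
for n in("top","side"):
    z=np.load(f"pics/{n}1.npz"); im=z["im"]; P=pts(n,z["d"].astype(float))-MID
    a,b,h=P@U,P@Y,P@N
    m=(abs(h-12)<4)&(np.hypot(a,b)<32)&(z["d"]>0)
    A,B=a[m],b[m]; c=np.array([A.mean(),B.mean()]); w,v=np.linalg.eigh(np.cov(A,B)); x=v[:,1]; print(n,m.sum(),"ctr",c.round(1),"h",np.median(h[m]),"axis cw",np.degrees(np.arctan2(-x[1],x[0]))%180,"sd",np.sqrt(w))
    o.append(cv2.resize(rect(n,im,10,6,40),(400,400)))
cv2.imwrite("pics/o2.png",np.hstack(o))
E
```

```text
top 203 ctr [2.  0.8] h 11.156105095625792 axis cw 60.096374423307395 sd [ 6.66707065 17.73177924]
side 132 ctr [-1.2  0.3] h 10.453155988875363 axis cw 60.73274737540284 sd [ 6.81164745 18.12678831]
```

View pics/o2.png

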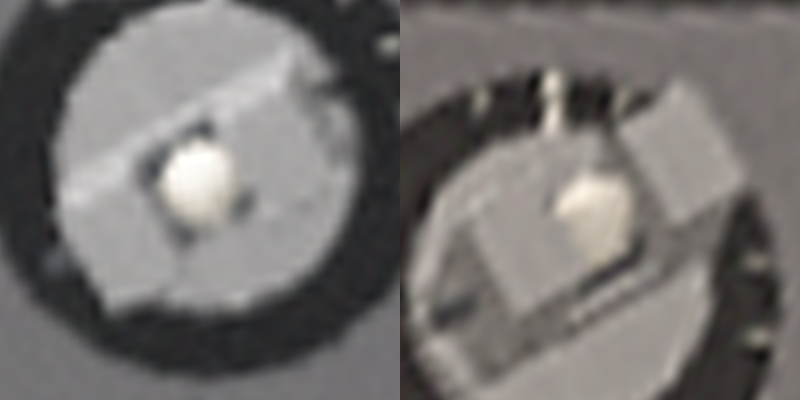

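The bar reads 60° clockwise in both views, which is three clicks (60°), and its centre is within 2 mm of prediction. Plan the approach and grip.

```bash
cat > plan.py <<'E'
from ik import *
import sys
s=read_state(); print(s["joints"].round(3))
sd=[np.array([.27,.25,-1.01,2.03,-.23,-.84]),np.array([.48,.12,-1.05,1.56,-.27,-.55]),s["joints"]]
for h,cw in eval(sys.argv[1]):
    q=[x-np.array([0,0,0,0,0,1])*np.radians(cw) for x in sd]
    j,a,b=ik2(MID+h*N,Rt(cw)*H,q); print(h,cw,j.round(3),a.round(1),b.round(1)); rows(*fk(j),s)
E
python3 plan.py '[(100,60),(60,60)]'
```

```text
[ 0.918 -0.1   -0.922  0.755 -0.637 -0.078]
100 60 [ 0.576  0.109 -0.939  1.161 -0.342 -1.268] [-0.  0. -0.] [ 0.  0. -0.]
shift [ 0.0514 -0.0003  0.0933] rot [1.4000e-03 7.0000e-04 1.0468e+00]
60 60 [ 0.361  0.185 -0.97   1.658 -0.227 -1.586] [0. 0. 0.] [ 0.  0. -0.]
shift [ 0.0515 -0.0004  0.1332] rot [1.4000e-03 7.0000e-04 1.0468e+00]
```

```bash
python3 -m handwheel '[[0.02,0,0.02,0,0,0.17,0.1],[0.04,0,0.04,0,0,0.35,0.1],[0.0514,0,0.06,0,0,0.52,0.1],[0.0514,0,0.08,0,0,0.7,0.1],[0.0514,0,0.0933,0.001,0.001,0.87,0.1],[0.0514,0,0.11,0.001,0.001,1.0468,0.1],[0.0515,-0.0004,0.1332,0.0014,0.0007,1.0468,0.1],[0.0515,-0.0004,0.1332,0.0014,0.0007,1.0468,0.1],[0.0515,-0.0004,0.1332,0.0014,0.0007,1.0468,0.1]]'
python3 plan.py '[(40,60),(20,60),(5,60),(-9,60)]'
```

```text
clock: 11.58
position: [526.5, 141.5, 131.0]
ee_rot: [0.805, -0.542, 0.217, -0.106]
contact_force: [-0.6, -0.7, -0.1]
gripper_width: 46.8
grasp_force: 0.0
[ 0.36   0.186 -0.97   1.657 -0.228 -1.585]
40 60 [ 0.248  0.227 -0.956  1.942 -0.19  -1.769] [-0. -0. -0.] [-0.  0.  0.]
shift [-0.0007 -0.0004  0.0194] rot [ 0.0014 -0.0005 -0.0009]
20 60 [ 0.21   0.273 -0.936  2.042 -0.188 -1.838] [0. 0. 0.] [-0.9  0.2 -0. ]
shift [-0.0007 -0.0004  0.0394] rot [-0.0141  0.0029 -0.0009]
5 60 [ 0.21   0.307 -0.923  2.042 -0.197 -1.842] [0. 0. 0.] [-1.9  0.4 -0. ]
shift [-0.0007 -0.0004  0.0544] rot [-0.0322  0.007  -0.0009]
-9 60 [ 0.209  0.339 -0.91   2.042 -0.204 -1.844] [0. 0. 0.] [-2.9  0.6 -0. ]
shift [-0.0007 -0.0004  0.0684] rot [-0.0485  0.0106 -0.0009]
```

```bash
python3 -m handwheel '[[0,0,0.01,0,0,0,0.1],[-0.0007,-0.0004,0.0194,0,0,0,0.1],[-0.0007,-0.0004,0.0294,-0.007,0.001,0,0.1],[-0.0007,-0.0004,0.0394,-0.0141,0.0029,-0.001,0.1],[-0.0007,-0.0004,0.047,-0.023,0.005,-0.001,0.1],[-0.0007,-0.0004,0.0544,-0.0322,0.007,-0.001,0.1],[-0.0007,-0.0004,0.061,-0.04,0.009,-0.001,0.1],[-0.0007,-0.0004,0.067,-0.047,0.0103,-0.001,0.1],[-0.0007,-0.0004,0.067,-0.047,0.0103,-0.001,0.1]]'
python3 plan.py '[(-8,60)]'
python3 - <<'E'
from h import *
o=[]
im,d=get_image("side"); cv2.imwrite("pics/o3.png",cv2.resize(im[110:260,170:330],(640,600),interpolation=2))
E
```

```text
clock: 12.7
position: [557.6, 138.9, 71.9]
ee_rot: [0.806, -0.547, 0.208, -0.084]
contact_force: [-0.3, -0.4, 0.2]
gripper_width: 46.8
grasp_force: 0.0
[ 0.211  0.336 -0.911  2.042 -0.203 -1.844]
-8 60 [ 0.21   0.337 -0.911  2.042 -0.204 -1.844] [0. 0. 0.] [-2.8  0.6 -0. ]
shift [0.0008 0.0003 0.0006] rot [-0.0011  0.0007  0.0012]
```

View pics/o3.png

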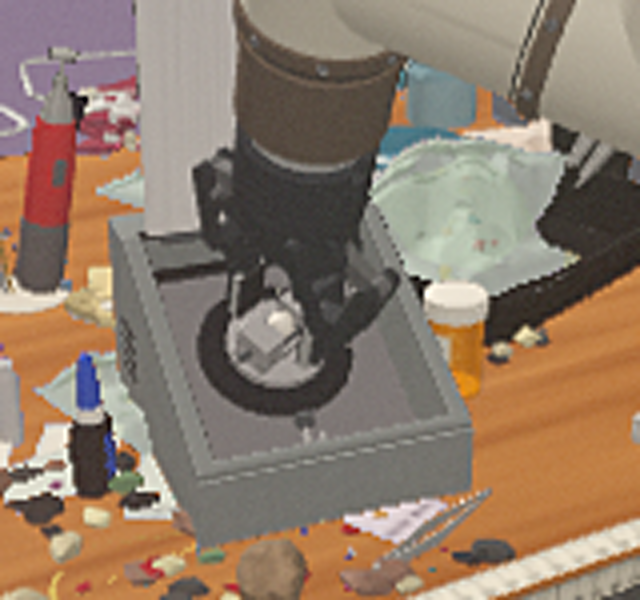

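The fingers straddle the vise bar: the pads sit either side of it at crop (240,290) and (320,330), with no contact force. I'll close now.

```bash
python3 -m handwheel '[[0,0,0,0,0,0,-0.2],[0,0,0,0,0,0,-0.4],[0,0,0,0,0,0,-0.6],[0,0,0,0,0,0,-1],[0,0,0,0,0,0,-1],[0,0,0,0,0,0,-1]]'; python3 plan.py '[(-8,60),(-8,40),(-8,20),(-8,0)]'
```

```text
clock: 13.5
position: [557.3, 138.8, 72.8]
ee_rot: [0.806, -0.547, 0.209, -0.084]
contact_force: [-5.8, -0.9, 6.6]
gripper_width: 21.9
grasp_force: 58.8
[ 0.211  0.334 -0.912  2.042 -0.203 -1.844]
-8 60 [ 0.21   0.337 -0.911  2.042 -0.204 -1.844] [0. 0. 0.] [-2.8  0.6 -0. ]
shift [0.0006 0.0003 0.0015] rot [-0.0022  0.0004  0.0011]
-8 40 [ 0.21   0.337 -0.911  2.042 -0.204 -1.495] [0. 0. 0.] [-2.8 -0.4 -0. ]
shift [0.0006 0.0003 0.0015] rot [-0.0023  0.     -0.3479]
-8 20 [ 0.21   0.337 -0.911  2.042 -0.204 -1.146] [0. 0. 0.] [-2.5 -1.3 -0. ]
shift [0.0006 0.0003 0.0015] rot [-2.30e-03 -4.00e-04 -6.97e-01]
-8 0 [ 0.21   0.337 -0.911  2.042 -0.204 -0.797] [0. 0. 0.] [-1.9 -2.1  0. ]
shift [0.0006 0.0003 0.0015] rot [-2.2000e-03 -8.0000e-04 -1.0461e+00]
```

```bash
python3 -m handwheel '[[0,0,-0.001,0,0,-0.09,-1],[0,0,-0.001,0,0,-0.18,-1],[0,0,-0.001,0,0,-0.27,-1],[0,0,-0.001,0,0,-0.36,-1],[0,0,-0.001,0,0,-0.36,-1]]'; python3 plan.py '[(-8,0)]'; python3 -c "
from h import *
s=read_state();print(s['wrist_torque'])"
```

```text
clock: 14.12
position: [556.9, 138.5, 72.7]
ee_rot: [0.891, -0.395, 0.22, -0.045]
contact_force: [0.5, -1.1, -2.7]
gripper_width: 21.6
grasp_force: 59.9
[ 0.214  0.333 -0.913  2.032 -0.204 -1.479]
-8 0 [ 0.21   0.337 -0.911  2.042 -0.204 -0.797] [0. 0. 0.] [-1.9 -2.1 -0. ]
shift [0.0005 0.0001 0.0016] rot [-6.000e-04 -1.000e-04 -6.878e-01]
[-6.17135641e-04  7.83619130e-01 -1.22322378e-01]
```

```bash
python3 -m handwheel '[[0,0,0,0,0,-0.09,-1],[0,0,0,0,0,-0.18,-1],[0,0,0,0,0,-0.27,-1],[0,0,0,0,0,-0.36,-1],[0,0,0,0,0,-0.45,-1],[0,0,0,0,0,-0.54,-1],[0,0,0,0,0,-0.63,-1],[0,0,0,0,0,-0.7,-1],[0,0,0,0,0,-0.7,-1],[0,0,0,0,0,-0.69,-1]]'; python3 plan.py '[(-8,0)]'
python3 - <<'E'
from h import *
print(read_state()["wrist_torque"])
im,d=get_image("side"); cv2.imwrite("pics/o4.png",cv2.resize(im[150:230,195:295],(600,480),interpolation=2))
E
```

```text
clock: 15.38
position: [556.6, 137.8, 72.6]
ee_rot: [0.972, -0.071, 0.222, 0.032]
contact_force: [-1.7, -4.5, -3.8]
gripper_width: 21.5
grasp_force: 59.7
[ 0.214  0.333 -0.914  2.031 -0.205 -0.79 ]
-8 0 [ 0.21   0.337 -0.911  2.042 -0.204 -0.797] [0. 0. 0.] [-1.9 -2.1  0. ]
shift [ 0.0006 -0.0004  0.0015] rot [ 0.0008 -0.0004  0.0005]
[-1.12365138  1.10481729 -0.64022271]
```

View pics/o4.png

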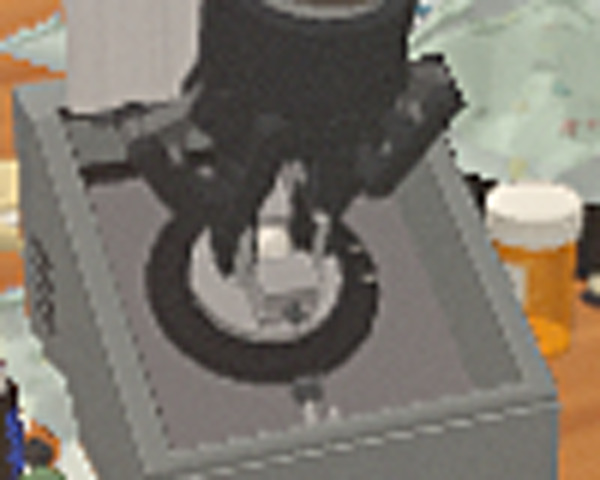

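The bar now points up the slope between the pads, centred at crop (275,270). I'll release, draw out along the axis and check.

```bash
python3 -m handwheel '[[0,0,0,0,0,0,-0.4],[0,0,0,0,0,0,0],[0,0,0,0,0,0,0.1],[0,0,0,0,0,0,0.1],[0,0,-0.015,0.01,0.01,0,0.1],[0,0,-0.03,0.03,0.03,0,0.1],[0,0,-0.05,0.033,0.035,0,0.1],[-0.001,0.001,-0.07,0.033,0.035,0,0.1],[-0.002,0.002,-0.09,0.033,0.035,0,0.1],[-0.003,0.003,-0.12,0.033,0.035,0,0.1]]'
python3 -m handwheel '[[0.02,0,-0.03,0,0,0,0.1],[0.02,0,-0.06,0,0,0,0.1],[-0.02,0,-0.08,0,0,0,0.1],[-0.05,0,-0.08,0,0,0,0.1],[-0.05,0,-0.08,0,0,0,0.1]]'
python3 - <<'E'
from h import *
o=[]
for n in("top","side"):
    im,d=get_image(n); P=pts(n,d.astype(float))-MID
    a,b,h=P@U,P@Y,P@N
    m=(abs(h-12)<4)&(np.hypot(a,b)<32)&(d>0)
    if m.sum()>20:
        A,B=a[m],b[m]; w,v=np.linalg.eigh(np.cov(A,B)); x=v[:,1]; print(n,m.sum(),A.mean(),B.mean(),"axis cw",np.degrees(np.arctan2(-x[1],x[0])),"sd",np.sqrt(w))
    o.append(cv2.resize(im[100:250,170:330],(400,400),interpolation=2))
cv2.imwrite("pics/o5.png",np.hstack(o)); print(read_state())
E
```

```text
clock: 16.68
position: [502.6, 147.2, 179.5]
ee_rot: [0.968, -0.065, 0.241, 0.017]
contact_force: [0.9, -0.3, 0.7]
gripper_width: 46.8
grasp_force: 0.0
clock: 17.3
position: [420.9, 158.0, 226.0]
ee_rot: [0.968, -0.064, 0.241, 0.017]
contact_force: [0.6, 0.4, 0.2]
gripper_width: 46.9
grasp_force: 0.0
top 200 2.927423601479478 0.6546394936249658 axis cw -179.52805139053743 sd [ 6.71476236 17.93373418]
side 135 -1.663123664776618 0.046713144471267225 axis cw -179.35880719051485 sd [ 6.92389506 18.29470432]
{'clock': 17.4, 'joints': array([ 0.91302499, -0.09600353, -0.91425715,  0.75570426, -0.6349643 ,
       -0.06916884]), 'joint_vel': array([-0.01518022,  0.01429429,  0.02161697,  0.001515  ,  0.00028289,
       -0.00185063]), 'joint_efforts': array([ 2.11776802e-01, -1.18000317e+01,  1.60271126e+01,  2.72746392e+00,
       -8.81361449e-02, -6.70657508e-03]), 'position': array([422.72316707, 158.86864186, 227.11881124]), 'ee_rot': array([ 0.96807828, -0.06475288,  0.24159924,  0.01616532]), 'contact_force': array([0.00385023, 0.76404379, 0.37530092]), 'wrist_torque': array([ 0.17722422,  0.90991251, -0.04677547]), 'grasp_force': 0.0, 'gripper_width': 47.00642722679777}
```

View pics/o5.png

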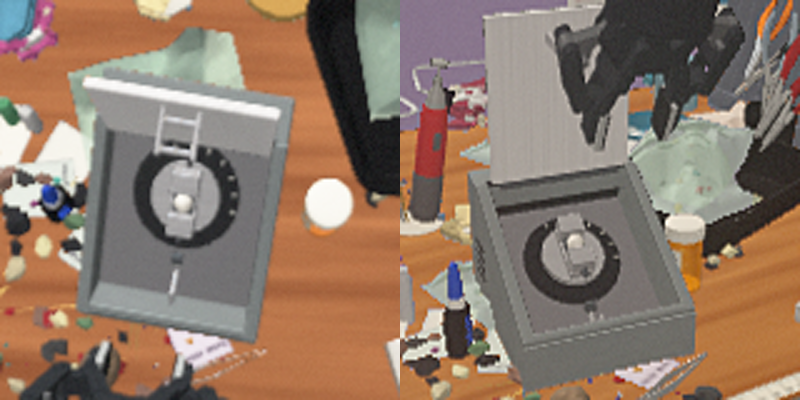

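The vise bar reads within 0.7° of the long mark in both views. The door is open, the tool is clear, and the bystanders in view haven't moved. I'll hand it in.

```bash
python3 -c "
from bench import *
print(job_done())"
```

```text
the job is handed in; nothing more can be done
None
```

The job is handed in: the door sprang open, and the vise was turned three clicks anticlockwise to the long mark, where both cameras read it within 0.7°. The gripper is clear, the bystanders in view look undisturbed, and the clock was at about 17 s of the 42 s allowed.

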